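# Get the boot brush out from behind the row and put it in its bin

### The job

The boot brush lies at the back of the bench behind a row of things. First stand the two things that are right in front of it on the wooden tray, then take the brush out and lay it flat, bristles down, in its open bin, and finally stand those two things back, each exactly where it stood before. Leave everything else on the bench as it is.

Things in the scene. Friction and masses are not known exactly. Their poses are not given: they have to be found in the camera images.
- mug: small white ceramic mug, open at the top, 68 mm across and 100 mm tall with a handle that stands out about 30 mm to its own +y side (at the start roughly towards the robot); one of the four things in the row. Origin at the centre of its underside, z up. Grip it across the body, along its own x, clear of the handle.
- flask: round stainless-steel flask, 66 mm across up to 88 mm height, then a narrower black screw cap (55 mm across); 122 mm tall. In the row. Origin at the centre of its underside, z up.
- spray: slim aluminium waterproofing spray can with a white wrap and a small white nozzle, 52 mm across up to 86 mm height, 116 mm tall in all. In the row. Origin at the centre of its underside, z up.
- case: black plastic headlamp case standing upright, a rounded clamshell box 80 mm (own x) by 54 mm (own y) by 105 mm tall, two grey clips on its -x side and a thin wire loop on top (to 110 mm). In the row, its 54 mm side along the row. Origin at the centre of its underside, z up.
- brush: wooden-backed boot brush lying bristles down behind the row, 46 mm wide (own x), 162 mm long (own y), 46 mm tall: bristles from 0 to 24 mm, wooden back from 24 to 46 mm. Origin at the centre of its underside, z up. The row of four stands on its -x (robot) side, centres about 81 mm from its centre line and about 106 mm apart: two stand in front of the brush (own y about -53 and +53 mm), the outer two beyond its ends (about -159 and +159 mm); which thing stands where changes.
- tray: empty wooden catch-all tray fixed on the bench at one side (left or right changes), 260 mm (own x) by 200 mm (own y) outside, rim 8 mm thick and 18 mm high, floor 6 mm above the bench. Origin at the centre of its underside.
- bin: grey plastic boot-brush bin fixed on the bench at the other side, open-topped, 165 mm (own x) by 235 mm (own y) outside (about 177 by 247 mm over the lip round its rim), walls 5 mm, 72 mm high, floor 5 mm above the bench. Its hinged lid is flipped right back and lies sloping down to the bench on the bin's +x side, out to 260 mm from the bin's centre. Origin at the centre of its underside.
- bell: chrome bike bell, a dome 57 mm across and 42 mm tall on a small black clamp, standing loose on the robot's side of the row; not part of the job. Origin at the centre of its underside.
- tin: flat round tin of boot wax, 71 mm across, 27 mm tall, loose on the robot's side of the row; not part of the job. Origin at the centre of its underside.
- jack: wooden boot jack, a sloping notched plank 300 mm long (own y) and 105 mm wide (own x), up to 52 mm tall, lying loose behind the brush, its centre about 155 mm from the brush's; not part of the job. Origin at the centre of its underside.
Not all that is in view belongs to the job. What is shaped like the spray but pink is not meant.

How it is judged:
By the outcome, as a careful person would: the job done as asked, in the order asked, and still so for the second after the job is handed in, with the robot touching nothing.
It also fails if it takes over 125 s, if anything falls off the work surface, if the arm or the gripper's body presses on something with over 40 N, if the wrist force passes 120 N, or if a joint passes its speed limit or range.

### The arm

A 6-joint arm with a two-finger parallel gripper is mounted at the origin on the work surface. World frame = base frame: x ahead of the robot, y to its left, z up, the work surface at z = 0. Lengths are in m, angles in degrees, forces in N, time in s.
With the tool pointing down it reaches from about 0.4 to 0.825 m from the base axis. Payload 7 kg.
Tool frame: the origin (TCP) lies between the finger pads; the fingertips stand ctrl.nose_length ahead of it and the grasp point (between the pads) lies 2 mm behind it (ctrl.nose_length is the distance from the TCP to the fingertips, in m); z points along the fingers, y is the line along which they close (so a half turn about z gives the same grasp; the last joint's range is limited). The gripper opens to 88 mm and grips with 3 to 60 N. Pads are 19 mm wide; open, the fingers measure 130 mm over their backs; the gripper's body (78 mm by 193 mm) begins 47 mm behind the grasp point.
Start: joints at [-59.353, 20.546, 0.682, 0, -70.136, -16.507], TCP at [0.165, -0.655, 0.244] pointing down, gripper open.
Joint ranges: [-176.03, 176.03], [-82.01, 121.73], [-58.28, 71.71], [-173.87, 95.51], [-174.79, -0.11], [-173.66, 173.66]. Speed limits (degrees/s): [136.94, 136.94, 172.46, 180, 180, 180].

### API

Orientations are given as [roll, pitch, yaw] about the fixed x, y, z axes, in that order (R = Rz(yaw) Ry(pitch) Rx(roll)).
In Python, from plant import ctrl gives the robot as it stands.
- The arm moves only by the tool apply_moves, never from a script. Its argument "commands" is a list of rows, each a list of 3 entries, a list of its own where there are three numbers: the shift along the world's x, y, z in cm, then the turn about the world's z in rad, then the closure, from 0 (fully open) to 1 (shut). In form: [[[x, y, z], turn, jaw], ...]. A call has 1 to 20 rows; each row is the pose to reach, as a shift and turn from the pose commanded when the call began; what a row does not reach only later rows make up. A row lasts 1/12 s, in which the tool goes at most 41.7 mm and 7.16 degrees, less where a joint would pass 70% of its speed; a pose out of reach is approached as far as the arm can. A call with a gripper value outside its range is refused whole. The fingers move at their own pace and stop on an object; the grip force is fixed at half the most. Time passes only in rows, so rows that repeat a pose let the fingers close. It gives the time, the measured TCP pose, the force, the opening and the grip force at its end, in the units of the state.
- ctrl.get_obs(): the state, without advancing time (a new reading comes with each control period).
- ctrl.snapshot(name): name is "scene" or "side" or "wrist"; returns a dict with "img" (384x512x3 uint8, red, green, blue), "fx", "fy", "cx", "cy" (pixels), "T" (4x4, takes a point from camera to world coordinates). Camera axes: x right, y up, looking along -z (the intrinsics and any distortion apply to the point x, -y, -z); pixel columns grow to the right and rows downward; lengths in m; the calibration is good to about 2 mm. The wrist camera is an equidistant fisheye: a pixel r from the principal point sees the ray r / f radians off the axis. A picture is of the moment at which its call begins. There is no depth.
- ctrl.close_job(): hands the job in; it is judged then, once.
Trained networks look in a picture, given as the dict that the camera call returned (one of the last four; its "shot" number tells which), for a name from the list of things; names that differ only in an ending like _2 or _b are one class to them, and where a whole thing is asked for, a point or a joint stands for the part that bears it (a point fixed in the world has none). Each returns a list of dicts, best first, with "score" (0 to 1); they miss things now and then, are a little off and sometimes report something else, mostly with a low value. They report only what shows in the picture. A call takes as long as a camera call. They do not tell look-alikes from the thing itself.
- ctrl.search_frame(picture, target): "at" ([column, row] in pixels, amid what is visible of it).
- ctrl.spot_point(picture, target): "at" ([column, row] in pixels: a listed point, or the origin of a listed thing).
The state is a dict: "clock": time; "joint_pos": joint angles; "qvel": joint speeds; "tau": joint torques, N m; "tool_pos": TCP position; "orientation": TCP orientation; "force": force on the tool from outside, world axes, zero at the start; "moment": the same for the moment, N m; "opening": finger opening in m; "gripper_force": force on a finger pad.
Only numpy, scipy, OpenCV 4.12 (cv2) and the standard library are available. Lean on these libraries where they do the work, as an engineer would, in place of code of your own. Each camera call takes 0.05 s, during which the arm holds its last target. There are 200 camera calls.

## Working session

There is one attempt and no reset: what is moved stays moved. The work goes in short steps, Python scripts to look and compute and a tool call to move; the robot and the scene stay as the last step left them, time stands still between calls to the robot, and variables do not carry over. Pictures are saved under pics/ and viewed, at most 14 in all, crops included, and the job is handed in when it is done.

Besides the shell and the picture viewer there is one more tool, called after "Call:" as name([rows], argument=value, ...), one row to a line, values as JSON. apply_moves: Moves the arm, as the interface text tells. Its arguments: {"type":"object","properties":{"commands":{"type":"array"}},"required":["commands"]}

```bash
mkdir -p pics; ls; cat > h.py <<'E'
import numpy as np, cv2
from plant import ctrl
def ray(p,uv):
    T=np.array(p["T"]);x=(uv[0]-p["cx"])/p["fx"];y=(uv[1]-p["cy"])/p["fy"]
    if p.get("name")=="wrist":
        r=np.hypot(x,y);s=np.sin(r)/r if r>1e-9 else 1;d=np.array([x*s,-y*s,-np.cos(r)])
    else: d=np.array([x,-y,-1.])
    return T[:3,3],T[:3,:3]@d
def at(p,uv,z):
    o,d=ray(p,uv);return o+d*(z-o[2])/d[2]
def proj(p,X):
    T=np.array(p["T"]);c=T[:3,:3].T@(np.array(X)-T[:3,3]);x,y,z=c[0],-c[1],-c[2]
    if p.get("name")=="wrist":
        h=np.hypot(x,y);t=np.arctan2(h,z);return np.array([p["cx"]+p["fx"]*t*x/h,p["cy"]+p["fy"]*t*y/h])
    return np.array([p["cx"]+p["fx"]*x/z,p["cy"]+p["fy"]*y/z])
def snap(n):
    p=ctrl.snapshot(n);p["name"]=n;return p
def save(p,f,box=None,s=1):
    im=p["img"][:,:,::-1]
    if box: im=im[box[1]:box[3],box[0]:box[2]]
    cv2.imwrite("pics/"+f,cv2.resize(im,None,fx=s,fy=s,interpolation=cv2.INTER_CUBIC))
E
python3 - <<'E'
from h import *
ims=[]
print(ctrl.nose_length,ctrl.get_obs())
for n in("scene","side"):
    p=snap(n);save(p,n+"0.png",s=1.5);print(n,p.keys(),p["fx"],p["cx"],np.round(p["T"],3).tolist())
    for t in "mug flask spray case brush tray bin bell tin jack".split():
        r=ctrl.spot_point(p,t);print(t,[(np.round(k["at"]).tolist(),round(k["score"],2),np.round(at(p,k["at"],0)[:2],3).tolist()) for k in r[:3]])
E
```

```text
pics
0.017 {'clock': 0.0, 'joint_pos': array([-5.93536885e+01,  2.05919549e+01,  6.33586238e-01, -1.83032858e-02,
       -7.01349021e+01, -1.65077712e+01]), 'qvel': array([-0.00844947, -0.02232446,  0.02151429,  0.02231603,  0.03044593,
        0.04065477]), 'tau': array([-2.65424587e-04, -5.82715845e+01,  2.93067706e+01,  6.99767411e+00,
        6.96237505e-03, -1.49798116e-04]), 'tool_pos': array([ 0.16474765, -0.65411953,  0.24262108]), 'orientation': array([ 1.79905684e+02, -1.00078262e-02, -1.65867685e+02]), 'force': array([ 0.46136106, -0.52293767, -0.10097648]), 'moment': array([-0.02626222, -0.01708936,  0.00249668]), 'gripper_force': 0.0, 'opening': 0.08775566235860091}
scene dict_keys(['img', 'fx', 'fy', 'cx', 'cy', 'T', 'shot', 'name']) 436.16766842179806 255.767276150058 [[0.769, -0.467, 0.436, 1.06], [0.639, 0.571, -0.516, -0.537], [-0.008, 0.676, 0.737, 0.834], [0.0, 0.0, 0.0, 1.0]]
mug [([277.0, 159.0], 0.96, [0.533, 0.18])]
flask [([249.0, 180.0], 0.92, [0.525, 0.07])]
spray [([219.0, 204.0], 0.95, [0.519, -0.043]), ([234.0, 126.0], 0.94, [0.343, 0.213]), ([222.0, 245
[... 611 characters left out ...]
mug [([233.0, 244.0], 0.64, [0.533, 0.167])]
flask [([255.0, 224.0], 0.86, [0.523, 0.079])]
spray [([286.0, 291.0], 0.95, [0.351, 0.21]), ([266.0, 173.0], 0.93, [0.612, -0.122]), ([345.0, 203.0], 0.67, [0.355, -0.141])]
case [([300.0, 186.0], 0.72, [0.496, -0.131]), ([257.0, 222.0], 0.19, [0.523, 0.069])]
brush [([246.0, 197.0], 0.73, [0.603, 0.003]), ([254.0, 222.0], 0.38, [0.53, 0.074])]
tray [([183.0, 313.0], 0.71, [0.51, 0.387])]
bin [([331.0, 145.0], 0.91, [0.508, -0.382])]
bell [([290.0, 248.0], 0.79, [0.403, 0.095]), ([228.0, 246.0], 0.48, [0.537, 0.18]), ([319.0, 216.0], 0.47, [0.392, -0.049])]
tin [([320.0, 216.0], 0.75, [0.39, -0.05])]
jack [([208.0, 176.0], 0.95, [0.753, -0.006])]
```

View pics/scene0.png

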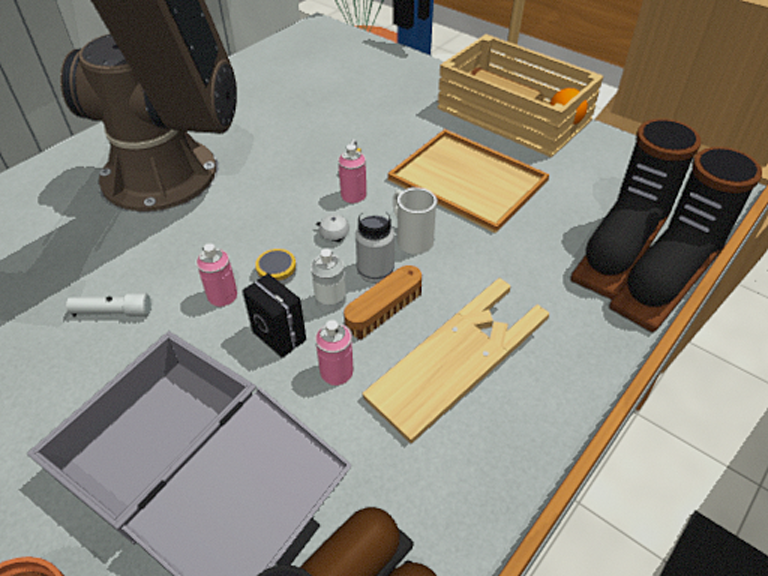

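View pics/side0.png

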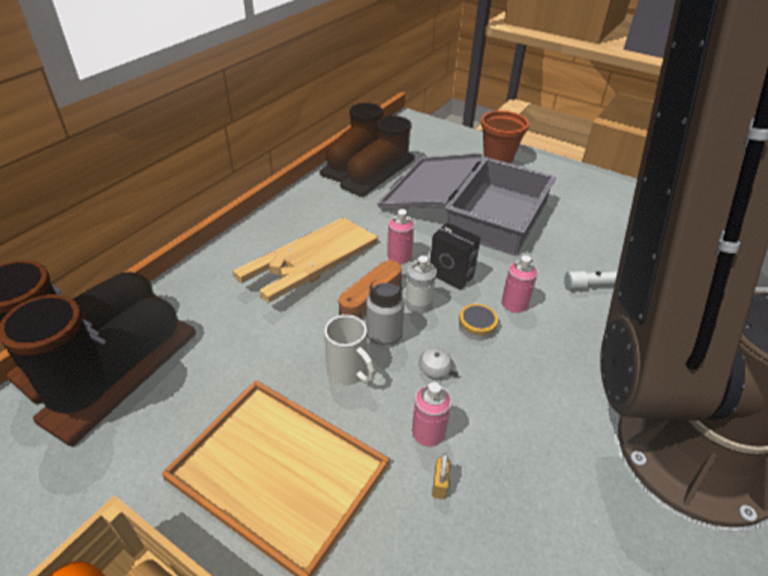

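Row from the mug end: mug (277,159), flask (249,180), spray (219,204), case (184,228), so the flask and the spray stand in front of the brush (257,209). Only the white-wrapped can at (219,204) is the spray. The look-alikes are the pink cans at (234,126), (222,245) and side (345,203). The tray is on the left and the bin on the right.

Call:
apply_moves([
  [[30,64,8],1.23,0],
  [[30,64,8],1.23,0],
  [[30,64,8],1.23,0],
  [[30,64,8],1.23,0],
  [[30,64,8],1.23,0],
  [[30,64,8],1.23,0],
  [[30,64,8],1.23,0],
  [[30,64,8],1.23,0],
  [[30,64,8],1.23,0],
  [[30,64,8],1.23,0],
  [[30,64,8],1.23,0],
  [[30,64,8],1.23,0],
  [[30,64,8],1.23,0],
  [[30,64,8],1.23,0],
  [[30,64,8],1.23,0],
  [[30,64,8],1.23,0],
  [[30,64,8],1.23,0],
  [[30,64,8],1.23,0],
  [[30,64,8],1.23,0],
  [[30,64,8],1.23,0],
])

```text
clock: 2.77
tool_pos: [0.4646, -0.0143, 0.3233]
orientation: [180.0, -0.0, -95.3]
force: [0.4, -0.7, -0.3]
opening: 0.0875
gripper_force: 0.0
```

```bash
python3 - <<'E'
from h import *
o=ctrl.get_obs();print(o["clock"],o["tool_pos"],o["orientation"],o["joint_pos"])
p=snap("scene")
for nm,z,c in(("bin",.072,[(170,335),(32,457),(122,527),(252,388)]),("tray",.018,[(447,133),(388,175),(495,226),(549,177)])):
    w=np.array([at(p,(a/1.5,b/1.5),z)[:2] for a,b in c]);print(nm,w.round(3).tolist(),w.mean(0).round(3),[(np.linalg.norm(w[i]-w[i-1]).round(3),np.degrees(np.arctan2(*(w[i]-w[i-1])[::-1])).round(1)) for i in range(4)])
w=snap("wrist");save(w,"w1.png",s=1.5);print(w["fx"],w["cx"],w["cy"],np.round(w["T"],3).tolist())
for t in "mug flask spray case brush bell tin jack".split():
    r=ctrl.spot_point(w,t);print(t,[(np.round(k["at"]).tolist(),round(k["score"],2),np.round(at(w,k["at"],0)[:2],3).tolist()) for k in r[:3]])
E
```

```text
2.7667 [ 0.46464953 -0.01434928  0.32334376] [ 1.79968465e+02 -1.41927033e-02 -9.53129041e+01] [ 2.25967495e+01 -2.41054958e+00 -1.68338875e+01 -2.29082017e-03
 -7.56111725e+01 -2.79090876e+01]
bin [[0.423, -0.277], [0.447, -0.515], [0.614, -0.496], [0.587, -0.264]] [ 0.518 -0.388] [(np.float64(0.165), np.float64(-175.3)), (np.float64(0.239), np.float64(-84.3)), (np.float64(0.168), np.float64(6.6)), (np.float64(0.234), np.float64(96.5))]
tray [[0.392, 0.471], [0.386, 0.278], [0.637, 0.285], [0.64, 0.476]] [0.514 0.378] [(np.float64(0.248), np.float64(-178.9)), (np.float64(0.193), np.float64(-91.8)), (np.float64(0.25), np.float64(1.7)), (np.float64(0.191), np.float64(88.9))]
297.3186396354542 252.423075122948 186.0248368886919 [[-0.996, -0.091, -0.023, 0.458], [0.094, -0.965, -0.245, -0.081], [0.001, -0.246, 0.969, 0.466], [0.0, 0.0, 0.0, 1.0]]
mug [([220.0, 262.0], 0.96, [0.539, 0.17])]
flask [([223.0, 209.0], 0.73, [0.521, 0.071])]
spray [([148.0, 92.0], 0.97, [0.622, -0.134]), ([221.0, 146.0], 0.94, [0.512, -0.032]), ([312.0, 72.0], 0.84, [0.358, -0.137])]
case [([223.0, 76.0], 0.61, [0.497, -0.143])]
brush [([173.0, 178.0], 0.69, [0.598, 0.012]), ([289.0, 214.0], 0.32, [0.413, 0.091])]
bell [([290.0, 214.0], 0.76, [0.41, 0.091])]
tin [([294.0, 133.0], 0.8, [0.395, -0.043])]
jack [([88.0, 178.0], 0.7, [0.76, -0.006])]
```

View pics/w1.png

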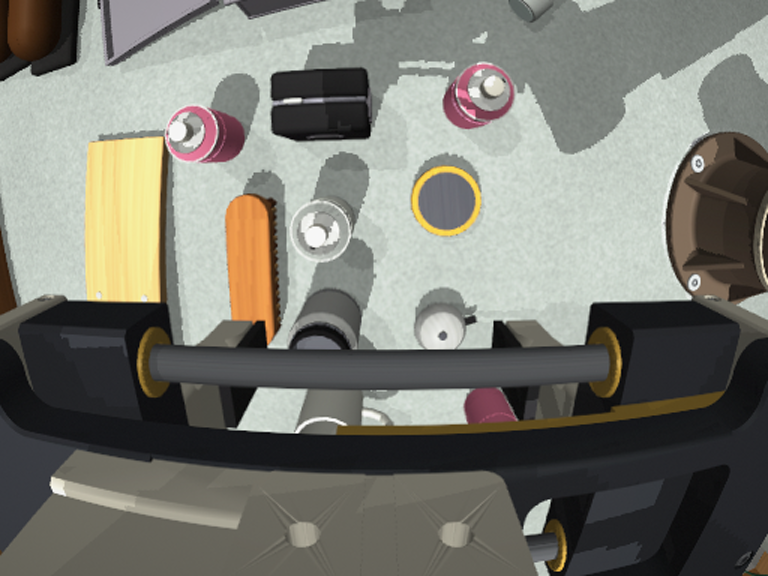

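The wrist view shows the white spray at (322,230) in the 1.5x picture, the flask at (330,325) partly hidden by the gripper, the brush at (252,260), and the tin and bell on the robot side. I'll move on to see the flask clearly.

Call:
apply_moves([
  [[6,14,0],0,0],
  [[6,14,0],0,0],
  [[6,14,0],0,0],
  [[6,14,0],0,0],
  [[6,14,0],0,0],
  [[6,14,0],0,0],
  [[6,14,0],0,0],
])

```text
clock: 3.85
tool_pos: [0.5247, 0.1253, 0.3233]
orientation: [180.0, -0.0, -95.4]
force: [0.7, 0.6, -0.8]
opening: 0.0874
gripper_force: 0.0
```

```bash
python3 - <<'E'
from h import *
w=snap("wrist");save(w,"w2.png",box=(100,20,420,260),s=2.5)
np.save("w2.npy",np.array([w],dtype=object),allow_pickle=True)
for n,p in(("w",w),("sc",snap("scene")),("si",snap("side"))):
  for t in "mug flask spray case brush".split():
    r=ctrl.spot_point(p,t);print(n,t,[(np.round(k["at"]).tolist(),round(k["score"],2),np.round(at(p,k["at"],0)[:2],3).tolist()) for k in r[:3]])
E
```

```text
w mug [([248.0, 184.0], 0.77, [0.536, 0.174])]
w flask [([251.0, 120.0], 0.58, [0.521, 0.072])]
w spray [([356.0, 191.0], 0.95, [0.355, 0.202]), ([246.0, 53.0], 0.77, [0.519, -0.034]), ([177.0, 5.0], 0.62, [0.621, -0.132])]
w case []
w brush [([198.0, 85.0], 0.64, [0.598, 0.007])]
sc mug [([275.0, 162.0], 0.81, [0.533, 0.169])]
sc flask [([252.0, 178.0], 0.62, [0.527, 0.08])]
sc spray [([233.0, 128.0], 0.78, [0.348, 0.203]), ([221.0, 200.0], 0.61, [0.515, -0.031]), ([152.0, 196.0], 0.56, [0.367, -0.133])]
sc case [([184.0, 225.0], 0.7, [0.501, -0.147])]
sc brush []
si mug [([229.0, 246.0], 0.59, [0.538, 0.178])]
si flask [([256.0, 223.0], 0.96, [0.522, 0.072])]
si spray [([279.0, 201.0], 0.81, [0.514, -0.038]), ([284.0, 289.0], 0.71, [0.356, 0.208]), ([267.0, 173.0], 0.65, [0.61, -0.126])]
si case [([297.0, 187.0], 0.58, [0.5, -0.121])]
si brush [([245.0, 196.0], 0.96, [0.607, 0.003])]
```

View pics/w2.png

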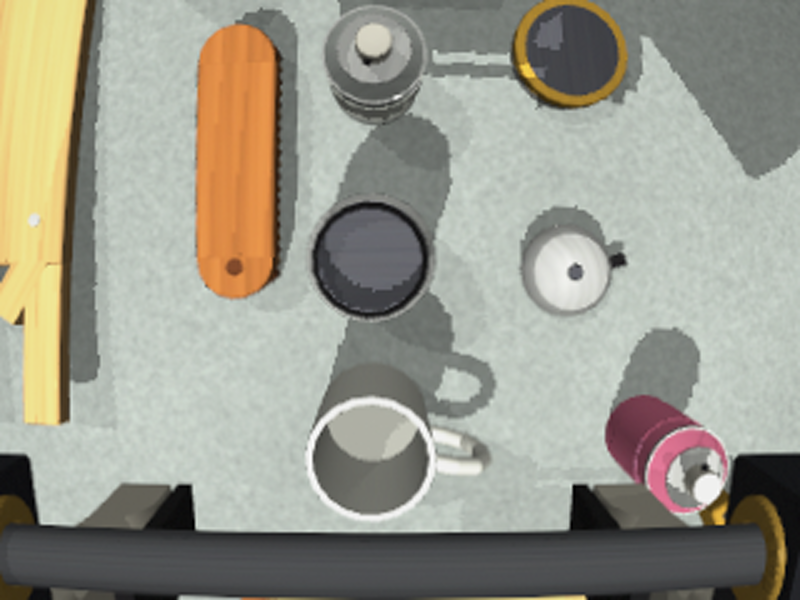

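The view shows, in crop pixels, the flask cap at (370,260), the spray nozzle at (374,42), the brush from (239,25) to (236,298), and the mug rim at (371,458).

```bash
python3 - <<'E'
from h import *
w=np.load("w2.npy",allow_pickle=True)[0]
def c(u,v,z): return at(w,(100+u/2.5,20+v/2.5),z)[:2].round(4)
print("flask",c(370,260,.122),c(370,259,.088));print("spray",c(374,40,.116),c(376,57,.086))
a,b=c(239,25,.046),c(236,298,.046);print("brush",a,b,(a+b)/2,np.linalg.norm(a-b),np.degrees(np.arctan2(*(b-a)[::-1]))-90)
print(c(198,160,.04),c(277,160,.04));print("mug",c(371,458,.1))
print(ctrl.get_obs()["tool_pos"],np.round(w["T"][:3,3],3))
E
```

```text
flask [0.5246 0.0729] [0.5252 0.0737]
spray [ 0.5129 -0.0317] [ 0.5123 -0.0303]
brush [ 0.587 -0.069] [0.6043 0.0892] [0.59565 0.0101 ] 0.15914311169510292 -6.240795933620149
[0.619  0.0067] [0.5731 0.013 ]
mug [0.5343 0.1744]
[0.5248864  0.12547847 0.32351813] [0.519 0.06  0.466]
```

Call:
apply_moves([
  [[0,-2.6,0],0,0],
  [[0,-5.2,-2],0,0],
  [[0,-5.2,-6],0,0],
  [[0,-5.2,-10],0,0],
  [[0,-5.2,-13],0,0],
  [[0,-5.2,-16],0,0],
  [[0,-5.2,-18],0,0],
  [[0,-5.2,-20],0,0],
  [[0,-5.2,-21.5],0,0],
  [[0,-5.2,-23],0,0],
  [[0,-5.2,-24],0,0],
  [[0,-5.2,-24.3],0,0],
  [[0,-5.2,-24.3],0,0],
  [[0,-5.2,-24.3],0,0],
  [[0,-5.2,-24.3],0,0],
  [[0,-5.2,-24.3],0,0],
])

```text
clock: 6.08
tool_pos: [0.5254, 0.0737, 0.0815]
orientation: [-179.9, 0.0, -95.4]
force: [-0.2, 0.6, 0.6]
opening: 0.0873
gripper_force: 0.0
```

Call:
apply_moves([
  [[0,0,0],0,1],
  [[0,0,0],0,1],
  [[0,0,0],0,1],
  [[0,0,0],0,1],
  [[0,0,0],0,1],
  [[0,0,0],0,1],
  [[0,0,0],0,1],
  [[0,0,0],0,1],
  [[0,0,0],0,1],
  [[0,0,0],0,1],
])

```text
clock: 6.92
tool_pos: [0.5251, 0.0735, 0.0807]
orientation: [-180.0, 0.0, -95.4]
force: [-0.1, -0.2, 3.1]
opening: 0.0652
gripper_force: 30.0
```

Call:
apply_moves([
  [[0,0,1],0,1],
  [[0,0,3],0,1],
  [[0,0,6],0,1],
  [[0,0,9],0,1],
  [[0,0,12],0,1],
  [[0,1,15],0,1],
  [[0,3,15],0,1],
  [[0,6,15],0,1],
  [[0,9,15],0,1],
  [[0.5,12,15],0,1],
  [[1,15,15],0,1],
  [[1.5,18,15],0,1],
  [[2,21,15],0,1],
  [[2.5,24,15],0,1],
  [[3,27,14],0,1],
  [[3.5,30,13],0,1],
  [[3.5,32,12],0,1],
  [[3.5,34,11],0,1],
  [[3.5,34.7,10],0,1],
  [[3.5,34.7,9],0,1],
])

```text
clock: 8.58
tool_pos: [0.5591, 0.4216, 0.1689]
orientation: [179.9, -0.1, -95.3]
force: [0.6, -0.4, -3.9]
opening: 0.0658
gripper_force: 30.0
```

Call:
apply_moves([
  [[0,0,-2],0,1],
  [[0,0,-4],0,1],
  [[0,0,-6],0,1],
  [[0,0,-7],0,1],
  [[0,0,-7.5],0,1],
  [[0,0,-8],0,1],
  [[0,0,-8.2],0,1],
  [[0,0,-8.2],0,1],
  [[0,0,-8.2],0,1],
  [[0,0,-8.2],0,1],
])

```text
clock: 9.42
tool_pos: [0.5603, 0.4208, 0.0896]
orientation: [-179.9, 0.1, -95.4]
force: [-0.3, -0.1, -2.9]
opening: 0.0656
gripper_force: 30.0
```

```bash
python3 - <<'E'
from h import *
o=ctrl.get_obs();print(o["tool_pos"],o["force"])
p=snap("side");save(p,"s2.png",s=1.5)
E
```

```text
[0.56025347 0.42083595 0.0895881 ] [-0.28035616 -0.13371385 -2.93380803]
```

View pics/s2.png

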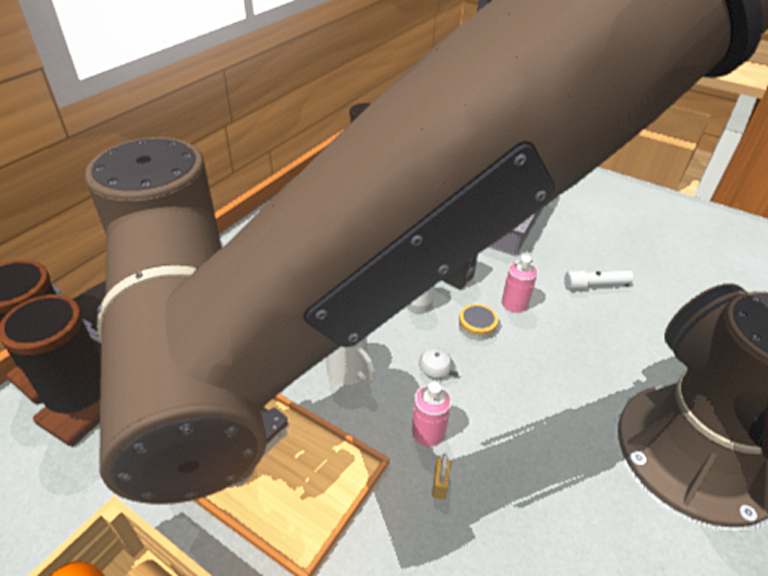

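The arm hides the flask. The force shows it still hanging, about 3 mm above the tray floor, so I'll lower it and release.

Call:
apply_moves([
  [[0,0,-0.1],0,1],
  [[0,0,-0.2],0,1],
  [[0,0,-0.3],0,1],
  [[0,0,-0.3],0,1],
  [[0,0,-0.3],0,1],
])

```text
clock: 9.88
tool_pos: [0.5601, 0.4207, 0.0868]
orientation: [-180.0, 0.0, -95.4]
force: [-2.4, -1.6, 5.8]
opening: 0.0656
gripper_force: 30.0
```

Call:
apply_moves([
  [[0,0,0],0,0],
  [[0,0,0],0,0],
  [[0,0,0],0,0],
  [[0,0,0],0,0],
  [[0,0,0],0,0],
  [[0,0,0],0,0],
  [[0,0,0],0,0],
  [[0,0,0],0,0],
  [[0,0,2],0,0],
  [[0,0,5],0,0],
  [[0,0,9],0,0],
  [[0,0,12],0,0],
])

```text
clock: 10.88
tool_pos: [0.5603, 0.4206, 0.2082]
orientation: [-179.9, 0.0, -95.4]
force: [1.4, 1.4, 2.0]
opening: 0.0876
gripper_force: 0.0
```

Call:
apply_moves([
  [[-4.8,-45.2,4],0,0],
  [[-4.8,-45.2,4],0,0],
  [[-4.8,-45.2,4],0,0],
  [[-4.8,-45.2,4],0,0],
  [[-4.8,-45.2,4],0,0],
  [[-4.8,-45.2,4],0,0],
  [[-4.8,-45.2,4],0,0],
  [[-4.8,-45.2,4],0,0],
  [[-4.8,-45.2,4],0,0],
  [[-4.8,-45.2,4],0,0],
  [[-4.8,-45.2,4],0,0],
  [[-4.8,-45.2,4],0,0],
  [[-4.8,-45.2,4],0,0],
  [[-4.8,-45.2,4],0,0],
])

```text
clock: 12.05
tool_pos: [0.5119, -0.0317, 0.2457]
orientation: [-180.0, 0.0, -95.5]
force: [0.3, 0.0, -0.3]
opening: 0.0877
gripper_force: 0.0
```

```bash
python3 - <<'E'
from h import *
for n in("side","scene"):
    p=snap(n)
    for t in("flask","spray"):
        r=ctrl.spot_point(p,t);print(n,t,[(np.round(k["at"]).tolist(),round(k["score"],2),np.round(at(p,k["at"],0.006 if t=="flask" else 0)[:2],3).tolist()) for k in r[:3]])
    if n=="scene": save(p,"c3.png",box=(150,50,406,242),s=3)
E
```

```text
side flask [([153.0, 309.0], 0.82, [0.568, 0.418])]
side spray [([268.0, 173.0], 0.91, [0.609, -0.128]), ([285.0, 291.0], 0.78, [0.352, 0.213]), ([279.0, 199.0], 0.68, [0.521, -0.045])]
scene flask [([336.0, 121.0], 0.58, [0.572, 0.423])]
scene spray [([218.0, 203.0], 0.89, [0.514, -0.042]), ([151.0, 200.0], 0.88, [0.375, -0.144]), ([224.0, 246.0], 0.67, [0.617, -0.131])]
```

View pics/c3.png

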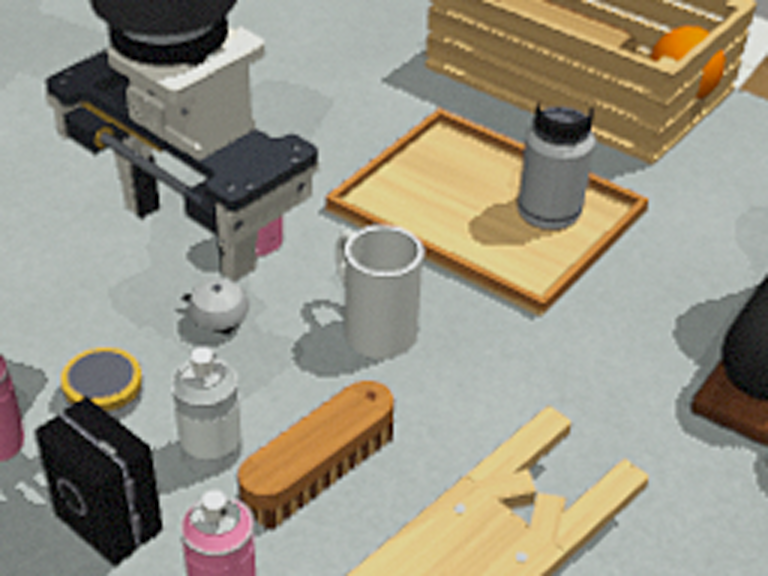

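The flask stands upright on the tray at (555,180) in the crop. The spray stands untouched at (207,415) and the gripper is above it, so I'll go down.

Call:
apply_moves([
  [[0,0,-3],0,0],
  [[0,0,-6],0,0],
  [[0,0,-9],0,0],
  [[0,0,-12],0,0],
  [[0,0,-14],0,0],
  [[0,0,-15.5],0,0],
  [[0,0,-16.5],0,0],
  [[0,0,-17.2],0,0],
  [[0,0,-17.2],0,0],
  [[0,0,-17.2],0,0],
  [[0,0,-17.2],0,0],
  [[0,0,-17.2],0,0],
])

```text
clock: 13.35
tool_pos: [0.5126, -0.0313, 0.0746]
orientation: [-179.9, 0.0, -95.4]
force: [0.0, 0.0, -0.3]
opening: 0.0877
gripper_force: 0.0
```

Call:
apply_moves([
  [[0,0,0],0,1],
  [[0,0,0],0,1],
  [[0,0,0],0,1],
  [[0,0,0],0,1],
  [[0,0,0],0,1],
  [[0,0,0],0,1],
  [[0,0,0],0,1],
  [[0,0,0],0,1],
  [[0,0,0],0,1],
  [[0,0,0],0,1],
])

```text
clock: 14.18
tool_pos: [0.5122, -0.0314, 0.0737]
orientation: [-180.0, 0.0, -95.4]
force: [2.0, -0.3, 0.2]
opening: 0.0512
gripper_force: 30.0
```

Call:
apply_moves([
  [[0,0,1],0,1],
  [[0,0,3],0,1],
  [[0,0,6],0,1],
  [[0,0,9],0,1],
  [[0,0,12],0,1],
  [[0,1,15],0,1],
  [[0,3,15],0,1],
  [[0,6,15],0,1],
  [[-0.5,9,15],0,1],
  [[-1,12,15],0,1],
  [[-1.5,15,15],0,1],
  [[-2,18,15],0,1],
  [[-2.5,21,15],0,1],
  [[-3,24,15],0,1],
  [[-3.5,27,15],0,1],
  [[-4.2,30,15],0,1],
  [[-4.7,33,13],0,1],
  [[-5.2,35.5,11],0,1],
  [[-5.2,36.6,9],0,1],
  [[-5.2,36.6,7],0,1],
])

```text
clock: 15.85
tool_pos: [0.4591, 0.3367, 0.1429]
orientation: [180.0, -0.0, -95.3]
force: [1.4, -0.1, -2.8]
opening: 0.0511
gripper_force: 30.0
```

Call:
apply_moves([
  [[0,0,-2],0,1],
  [[0,0,-3.5],0,1],
  [[0,0,-4.5],0,1],
  [[0,0,-5.5],0,1],
  [[0,0,-6],0,1],
  [[0,0,-6.2],0,1],
  [[0,0,-6.3],0,1],
  [[0,0,-6.35],0,1],
  [[0,0,-6.4],0,1],
  [[0,0,-6.4],0,1],
  [[0,0,-6.4],0,1],
])

```text
clock: 16.77
tool_pos: [0.46, 0.3347, 0.08]
orientation: [-180.0, 0.0, -95.4]
force: [-0.4, 0.1, -2.7]
opening: 0.0513
gripper_force: 30.0
```

Call:
apply_moves([
  [[0,0,-0.05],0,1],
  [[0,0,-0.1],0,1],
  [[0,0,-0.1],0,1],
  [[0,0,-0.1],0,1],
])

```text
clock: 17.1
tool_pos: [0.4602, 0.3348, 0.0796]
orientation: [-180.0, 0.1, -95.4]
force: [-2.0, -1.3, 5.8]
opening: 0.0511
gripper_force: 30.0
```

Call:
apply_moves([
  [[0,0,0],0,0],
  [[0,0,0],0,0],
  [[0,0,0],0,0],
  [[0,0,0],0,0],
  [[0,0,0],0,0],
  [[0,0,0],0,0],
  [[0,0,0],0,0],
  [[0,0,0],0,0],
  [[0,0,2],0,0],
  [[0,0,5],0,0],
  [[0,0,9],0,0],
  [[0,0,13],0,0],
  [[0,0,17],0,0],
  [[0,0,17],0,0],
])

```text
clock: 18.27
tool_pos: [0.4628, 0.3368, 0.2577]
orientation: [-179.5, 0.6, -95.3]
force: [1.5, 1.6, 1.6]
opening: 0.088
gripper_force: 0.0
```

Call:
apply_moves([
  [[13.7,-26,0],-0.012,0],
  [[13.7,-26,0],-0.012,0],
  [[13.7,-26,0],-0.012,0],
  [[13.7,-26,0],-0.012,0],
  [[13.7,-26,0],-0.012,0],
  [[13.7,-26,0],-0.012,0],
  [[13.7,-26,0],-0.012,0],
  [[13.7,-26,0],-0.012,0],
  [[13.7,-26,0],-0.012,0],
  [[13.7,-26,0],-0.012,0],
  [[13.7,-26,0],-0.012,0],
])

```text
clock: 19.18
tool_pos: [0.5965, 0.0752, 0.2485]
orientation: [180.0, 0.0, -96.0]
force: [0.5, 0.2, -0.4]
opening: 0.0875
gripper_force: 0.0
```

```bash
python3 - <<'E'
from h import *
o=ctrl.get_obs();print(o["tool_pos"],o["orientation"])
p=snap("wrist");save(p,"w4.png",s=1.5);np.save("w4.npy",np.array([p],dtype=object),allow_pickle=True)
hsv=cv2.cvtColor(p["img"],cv2.COLOR_RGB2HSV);m=cv2.inRange(hsv,(7,150,120),(17,255,255));m[230:]=0
n,l,s,c=cv2.connectedComponentsWithStats(m);i=1+s[1:,4].argmax();print(s[i],c[i])
pts=np.argwhere(l==i)[:,::-1];w=np.array([at(p,q,.046)[:2] for q in pts]);r=cv2.minAreaRect((w*1000).astype(np.float32));print(r)
for n in("side","scene"):
    p=snap(n)
    for t in("flask","spray"):
        r=ctrl.spot_point(p,t);print(n,t,[(np.round(k["at"]).tolist(),round(k["score"],2),np.round(at(p,k["at"],0.006)[:2],3).tolist()) for k in r[:4]])
E
```

```text
[0.59650911 0.07523454 0.24849351] [ 1.79990508e+02  6.79915645e-03 -9.60357186e+01]
[ 227   45   39  135 4846] [246.10235246 111.93788692]
((596.555419921875, 8.946403503417969), (158.17608642578125, 44.54061508178711), 83.46125793457031)
side flask [([155.0, 311.0], 0.85, [0.561, 0.42])]
side spray [([287.0, 288.0], 0.83, [0.351, 0.206]), ([267.0, 173.0], 0.82, [0.606, -0.118]), ([218.0, 304.0], 0.67, [0.458, 0.327]), ([346.0, 204.0], 0.65, [0.348, -0.13])]
scene flask [([336.0, 118.0], 0.57, [0.563, 0.432])]
scene spray [([149.0, 197.0], 0.76, [0.369, -0.144]), ([236.0, 129.0], 0.72, [0.36, 0.203]), ([225.0, 247.0], 0.66, [0.623, -0.134]), ([288.0, 125.0], 0.47, [0.469, 0.315])]
```

View pics/w4.png

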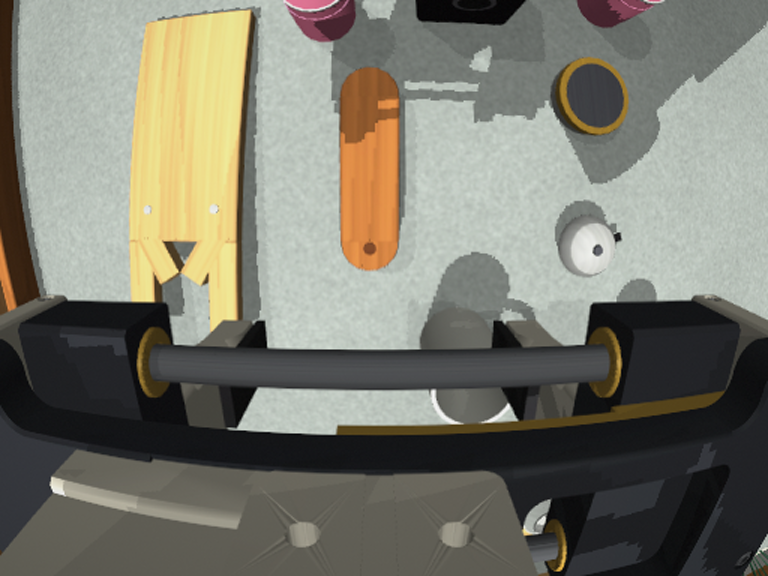

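The brush lies at (369,168) in the 1.5x picture, and its surroundings are clear now. Both things stand on the tray.

Call:
apply_moves([
  [[0,-3,0],-0.007,0],
  [[0,-6.6,-2],-0.007,0],
  [[0,-6.6,-5],-0.007,0],
  [[0,-6.6,-9],-0.007,0],
  [[0,-6.6,-12],-0.007,0],
  [[0,-6.6,-15],-0.007,0],
  [[0,-6.6,-17.5],-0.007,0],
  [[0,-6.6,-19],-0.007,0],
  [[0,-6.6,-20.3],-0.007,0],
  [[0,-6.6,-21],-0.007,0],
  [[0,-6.6,-21.5],-0.007,0],
  [[0,-6.6,-21.5],-0.007,0],
  [[0,-6.6,-21.5],-0.007,0],
  [[0,-6.6,-21.5],-0.007,0],
])

```text
clock: 20.7
tool_pos: [0.5975, 0.0087, 0.0345]
orientation: [-179.9, 0.0, -96.5]
force: [-0.7, -0.2, -0.2]
opening: 0.0875
gripper_force: 0.0
```

Call:
apply_moves([
  [[0,0,0],0,1],
  [[0,0,0],0,1],
  [[0,0,0],0,1],
  [[0,0,0],0,1],
  [[0,0,0],0,1],
  [[0,0,0],0,1],
  [[0,0,0],0,1],
  [[0,0,0],0,1],
  [[0,0,0],0,1],
  [[0,0,0],0,1],
  [[0,0,0],0,1],
])

```text
clock: 21.62
tool_pos: [0.5969, 0.0084, 0.0336]
orientation: [-180.0, -0.0, -96.5]
force: [0.2, 0.2, 0.7]
opening: 0.0458
gripper_force: 30.0
```

Call:
apply_moves([
  [[0,0,1],0,1],
  [[0,0,3],0,1],
  [[0,0,6],0,1],
  [[0,0,9],0,1],
  [[0,0,12],0,1],
  [[0,0,15],0,1],
  [[0,0,18],0,1],
  [[-1,-2,20],0.05,1],
  [[-2,-5,22],0.1,1],
  [[-3,-8,22],0.15,1],
  [[-4,-11,22],0.218,1],
  [[-5,-14,22],0.218,1],
  [[-6,-17,22],0.218,1],
  [[-7,-20,22],0.218,1],
  [[-8,-23,22],0.218,1],
  [[-8.2,-26,22],0.218,1],
  [[-8.2,-29,22],0.218,1],
  [[-8.2,-31,22],0.218,1],
  [[-8.2,-31,22],0.218,1],
  [[-8.2,-31,22],0.218,1],
])

```text
clock: 23.28
tool_pos: [0.5141, -0.3025, 0.2535]
orientation: [180.0, 0.0, -84.1]
force: [-0.2, 0.5, -1.1]
opening: 0.046
gripper_force: 30.0
```

```bash
python3 - <<'E'
from h import *
o=ctrl.get_obs();print(o["tool_pos"],o["orientation"],o["opening"])
p=snap("wrist");save(p,"w5.png",s=1.5);np.save("w5.npy",np.array([p],dtype=object),allow_pickle=True)
for n,q in(("w",p),("sc",snap("scene")),("si",snap("side"))):
    r=ctrl.spot_point(q,"bin");print(n,[(np.round(k["at"]).tolist(),round(k["score"],2),np.round(at(q,k["at"],0)[:2],3).tolist()) for k in r[:2]])
E
```

```text
[ 0.51414431 -0.30246845  0.25352149] [ 1.79959697e+02  2.62282886e-02 -8.41169790e+01] 0.04597230787147155
w []
sc [([106.0, 296.0], 0.84, [0.511, -0.387]), ([220.0, 155.0], 0.7, [0.398, 0.093])]
si [([298.0, 184.0], 0.68, [0.504, -0.136]), ([330.0, 144.0], 0.63, [0.514, -0.385])]
```

View pics/w5.png

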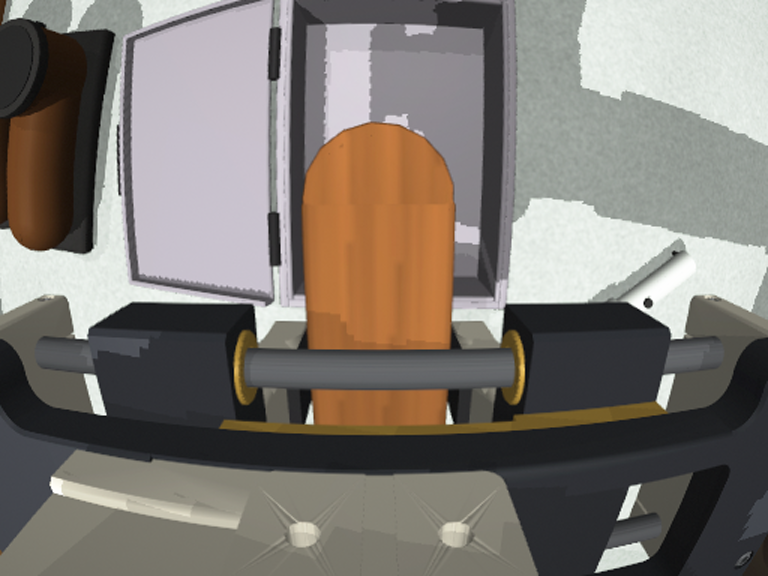

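The brush sits square in the grip. The bin rim runs from (280,0)-(282,305) on the left to (517,0)-(505,305) on the right, in line with the brush.

```bash
python3 - <<'E'
from h import *
p=np.load("w5.npy",allow_pickle=True)[0]
c=lambda u,v,z:at(p,(u/1.5,v/1.5),z)[:2].round(4)
L0,L1,R0,R1=c(280,20,.072),c(281,303,.072),c(517,20,.072),c(506,305,.072)
print(L0,L1,R0,R1)
for a,b in((L0,L1),(R0,R1)):print(np.degrees(np.arctan2(*(b-a)[::-1]))-90)
print("w",np.linalg.norm(L1-R1),np.linalg.norm(L0-R0))
print("floor",c(305,27,.005),c(484,27,.005))
th=np.radians(6);ex=np.array([np.cos(th),np.sin(th)]);ey=np.array([-ex[1],ex[0]])
print("nearmid",(L1+R1)/2,"centre",(L1+R1)/2-ey*.1235)
E
```

```text
[ 0.6048 -0.4748] [ 0.5854 -0.2593] [ 0.4295 -0.4962] [ 0.4108 -0.2753]
5.144083242221413
4.838762542342266
w 0.1753315716007816 0.1766013873105192
floor [ 0.5984 -0.4906] [ 0.4407 -0.5091]
nearmid [ 0.4981 -0.2673] centre [ 0.51100927 -0.39012345]
```

Call:
apply_moves([
  [[-0.2,-3,0],-0.01,1],
  [[-0.4,-6,0],-0.01,1],
  [[-0.4,-8.6,0],-0.01,1],
  [[-0.4,-8.6,-3],-0.01,1],
  [[-0.4,-8.6,-6],-0.01,1],
  [[-0.4,-8.6,-9],-0.01,1],
  [[-0.4,-8.6,-12],-0.01,1],
  [[-0.4,-8.6,-14],-0.01,1],
  [[-0.4,-8.6,-16],-0.01,1],
  [[-0.4,-8.6,-18],-0.01,1],
  [[-0.4,-8.6,-19.5],-0.01,1],
  [[-0.4,-8.6,-20.5],-0.01,1],
  [[-0.4,-8.6,-21],-0.01,1],
  [[-0.4,-8.6,-21.3],-0.01,1],
  [[-0.4,-8.6,-21.3],-0.01,1],
  [[-0.4,-8.6,-21.3],-0.01,1],
  [[-0.4,-8.6,-21.3],-0.01,1],
])

```text
clock: 25.0
tool_pos: [0.5115, -0.3878, 0.0416]
orientation: [-179.9, -0.1, -84.5]
force: [0.1, -0.9, -1.3]
opening: 0.046
gripper_force: 30.0
```

Call:
apply_moves([
  [[0,0,-0.1],0,1],
  [[0,0,-0.2],0,1],
  [[0,0,-0.25],0,1],
  [[0,0,-0.25],0,1],
  [[0,0,-0.25],0,1],
])

```text
clock: 25.42
tool_pos: [0.5111, -0.3876, 0.0386]
orientation: [-180.0, -0.0, -84.5]
force: [-2.1, 0.1, 3.8]
opening: 0.0457
gripper_force: 30.0
```

Call:
apply_moves([
  [[0,0,0],0,0.2],
  [[0,0,0],0,0.2],
  [[0,0,0],0,0.2],
  [[0,0,0],0,0.2],
  [[0,0,0],0,0.2],
  [[0,0,0],0,0.2],
  [[0,0,2],0,0.2],
  [[0,0,5],0,0.2],
  [[0,0,9],0,0.2],
  [[0,0,13],0,0.2],
  [[0,0,17],0,0.2],
  [[0,0,21],0,0],
  [[0,4,21],0,0],
  [[0,8,21],0,0],
  [[0,8,21],0,0],
])

```text
clock: 26.67
tool_pos: [0.5108, -0.3032, 0.2494]
orientation: [-179.8, 0.0, -84.5]
force: [-1.6, -1.1, -0.6]
opening: 0.0865
gripper_force: 0.0
```

```bash
python3 - <<'E'
from h import *
p=snap("wrist");save(p,"w6.png",box=(50,0,450,220),s=1.5)
E
```

```text
(no output)
```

View pics/w6.png

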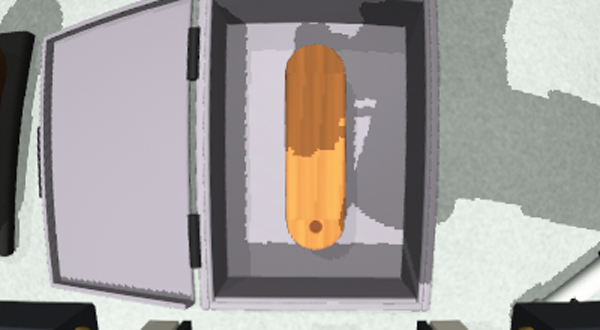

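The brush lies flat, bristles down, in the middle of the bin at (316,145). Next I'll fetch the spray.

Call:
apply_moves([
  [[-5.1,63.8,0],-0.19,0],
  [[-5.1,63.8,0],-0.19,0],
  [[-5.1,63.8,0],-0.19,0],
  [[-5.1,63.8,0],-0.19,0],
  [[-5.1,63.8,0],-0.19,0],
  [[-5.1,63.8,0],-0.19,0],
  [[-5.1,63.8,0],-0.19,0],
  [[-5.1,63.8,0],-0.19,0],
  [[-5.1,63.8,0],-0.19,0],
  [[-5.1,63.8,0],-0.19,0],
  [[-5.1,63.8,0],-0.19,0],
  [[-5.1,63.8,0],-0.19,0],
  [[-5.1,63.8,0],-0.19,0],
  [[-5.1,63.8,0],-0.19,0],
  [[-5.1,63.8,0],-0.19,0],
  [[-5.1,63.8,0],-0.19,0],
  [[-5.1,63.8,0],-0.19,0],
  [[-5.1,63.8,0],-0.19,0],
  [[-5.1,63.8,0],-0.19,0],
  [[-5.1,63.8,0],-0.19,0],
])

```text
clock: 28.38
tool_pos: [0.4602, 0.3293, 0.2481]
orientation: [180.0, -0.0, -95.5]
force: [0.0, 0.2, 0.5]
opening: 0.0873
gripper_force: 0.0
```

Call:
apply_moves([
  [[0,0,0],0,0],
  [[0,0,0],0,0],
  [[0,0,0],0,0],
])

```text
clock: 28.63
tool_pos: [0.4601, 0.3298, 0.2484]
orientation: [-180.0, 0.0, -95.5]
force: [-0.5, -0.8, 0.2]
opening: 0.0873
gripper_force: 0.0
```

Call:
apply_moves([
  [[0,0.5,-3],0,0],
  [[0,0.5,-6],0,0],
  [[0,0.5,-9],0,0],
  [[0,0.5,-12],0,0],
  [[0,0.5,-14],0,0],
  [[0,0.5,-15.5],0,0],
  [[0,0.5,-16.3],0,0],
  [[0,0.5,-16.8],0,0],
  [[0,0.5,-16.9],0,0],
  [[0,0.5,-16.9],0,0],
  [[0,0.5,-16.9],0,0],
  [[0,0.5,-16.9],0,0],
])

```text
clock: 29.63
tool_pos: [0.4603, 0.336, 0.0801]
orientation: [-179.9, 0.1, -95.4]
force: [-0.4, 0.4, -0.7]
opening: 0.0873
gripper_force: 0.0
```

Call:
apply_moves([
  [[0,0,0],0,1],
  [[0,0,0],0,1],
  [[0,0,0],0,1],
  [[0,0,0],0,1],
  [[0,0,0],0,1],
  [[0,0,0],0,1],
  [[0,0,0],0,1],
  [[0,0,0],0,1],
  [[0,0,0],0,1],
  [[0,0,0],0,1],
])

```text
clock: 30.47
tool_pos: [0.46, 0.3356, 0.0791]
orientation: [-180.0, 0.0, -95.4]
force: [-0.2, 0.2, 0.7]
opening: 0.0513
gripper_force: 30.0
```

Call:
apply_moves([
  [[0,0,1],0,1],
  [[0,0,3],0,1],
  [[0,0,6],0,1],
  [[0,0,9],0,1],
  [[0,0,12],0,1],
  [[0,-1,15],0,1],
  [[0,-3,15],0,1],
  [[0,-6,15],0,1],
  [[0.5,-9,15],0,1],
  [[1,-12,15],0,1],
  [[1.5,-15,15],0,1],
  [[2,-18,15],0,1],
  [[2.5,-21,15],0,1],
  [[3,-24,15],0,1],
  [[3.5,-27,15],0,1],
  [[4.2,-30,15],0,1],
  [[4.7,-33,14],0,1],
  [[5.2,-35.5,13],0,1],
  [[5.2,-36.6,11],0,1],
  [[5.2,-36.6,9],0,1],
])

```text
clock: 32.13
tool_pos: [0.5116, -0.0329, 0.169]
orientation: [-180.0, 0.0, -95.6]
force: [0.2, -0.1, -2.9]
opening: 0.0512
gripper_force: 30.0
```

Call:
apply_moves([
  [[0,0,-2],0,1],
  [[0,0,-4],0,1],
  [[0,0,-6],0,1],
  [[0,0,-7.5],0,1],
  [[0,0,-8.5],0,1],
  [[0,0,-9],0,1],
  [[0,0,-9.3],0,1],
  [[0,0,-9.4],0,1],
  [[0,0,-9.4],0,1],
  [[0,0,-9.4],0,1],
  [[0,0,-9.4],0,1],
])

```text
clock: 33.05
tool_pos: [0.5123, -0.0304, 0.0758]
orientation: [-179.9, 0.0, -95.4]
force: [0.6, -0.2, -2.0]
opening: 0.0517
gripper_force: 30.0
```

Call:
apply_moves([
  [[0,0,-0.1],0,1],
  [[0,0,-0.2],0,1],
  [[0,0,-0.2],0,1],
  [[0,0,-0.2],0,1],
])

```text
clock: 33.38
tool_pos: [0.5119, -0.0305, 0.0731]
orientation: [-180.0, 0.0, -95.4]
force: [-0.4, 1.0, -1.4]
opening: 0.0515
gripper_force: 30.0
```

Call:
apply_moves([
  [[0,0,0],0,0],
  [[0,0,0],0,0],
  [[0,0,0],0,0],
  [[0,0,0],0,0],
  [[0,0,0],0,0],
  [[0,0,0],0,0],
  [[0,0,0],0,0],
  [[0,0,0],0,0],
  [[0,0,2],0,0],
  [[0,0,5],0,0],
  [[0,0,9],0,0],
  [[0,0,13],0,0],
  [[0,0,17],0,0],
])

```text
clock: 34.47
tool_pos: [0.5113, -0.0307, 0.2449]
orientation: [180.0, -0.0, -95.4]
force: [1.5, 1.1, -0.3]
opening: 0.0878
gripper_force: 0.0
```

Call:
apply_moves([
  [[4.8,45.2,0],0,0],
  [[4.8,45.2,0],0,0],
  [[4.8,45.2,0],0,0],
  [[4.8,45.2,0],0,0],
  [[4.8,45.2,0],0,0],
  [[4.8,45.2,0],0,0],
  [[4.8,45.2,0],0,0],
  [[4.8,45.2,0],0,0],
  [[4.8,45.2,0],0,0],
  [[4.8,45.2,0],0,0],
  [[4.8,45.2,0],0,0],
  [[4.8,45.2,0],0,0],
  [[4.8,45.2,0],0,0],
  [[4.8,45.2,0],0,0],
  [[4.8,45.2,0],0,0],
  [[4.8,45.2,0],0,0],
])

```text
clock: 35.8
tool_pos: [0.56, 0.4204, 0.2436]
orientation: [-180.0, 0.0, -95.5]
force: [-0.6, 0.3, -0.3]
opening: 0.0873
gripper_force: 0.0
```

Call:
apply_moves([
  [[0,0,-3],0,0],
  [[0,0,-6],0,0],
  [[0,0,-9],0,0],
  [[0,0,-11],0,0],
  [[0,0,-13],0,0],
  [[0,0,-14.5],0,0],
  [[0,0,-15.2],0,0],
  [[0,0,-15.6],0,0],
  [[0,0,-15.7],0,0],
  [[0,0,-15.7],0,0],
  [[0,0,-15.7],0,0],
  [[0,0,-15.7],0,0],
])

```text
clock: 36.8
tool_pos: [0.5603, 0.4219, 0.0873]
orientation: [-179.9, 0.1, -95.4]
force: [-0.8, -0.4, -0.8]
opening: 0.0877
gripper_force: 0.0
```

Call:
apply_moves([
  [[0,0,0],0,1],
  [[0,0,0],0,1],
  [[0,0,0],0,1],
  [[0,0,0],0,1],
  [[0,0,0],0,1],
  [[0,0,0],0,1],
  [[0,0,0],0,1],
  [[0,0,0],0,1],
  [[0,0,0],0,1],
  [[0,0,0],0,1],
])

```text
clock: 37.63
tool_pos: [0.56, 0.4216, 0.0862]
orientation: [-180.0, 0.0, -95.4]
force: [0.1, 0.9, 1.9]
opening: 0.0658
gripper_force: 30.0
```

Call:
apply_moves([
  [[0,0,1],0,1],
  [[0,0,3],0,1],
  [[0,0,6],0,1],
  [[0,0,9],0,1],
  [[0,0,12],0,1],
  [[0,-1,15],0,1],
  [[0,-3,15],0,1],
  [[-0.5,-6,15],0,1],
  [[-0.8,-9,15],0,1],
  [[-1,-12,15],0,1],
  [[-1.5,-15,15],0,1],
  [[-1.8,-18,15],0,1],
  [[-2.1,-21,15],0,1],
  [[-2.5,-24,15],0,1],
  [[-2.8,-27,15],0,1],
  [[-3.2,-30,15],0,1],
  [[-3.5,-33,15],0,1],
  [[-3.5,-34.7,14],0,1],
  [[-3.5,-34.7,12],0,1],
  [[-3.5,-34.7,9],0,1],
])

```text
clock: 39.3
tool_pos: [0.526, 0.0737, 0.1782]
orientation: [-179.7, 0.2, -95.5]
force: [1.2, 0.9, -2.4]
opening: 0.0653
gripper_force: 30.0
```

Call:
apply_moves([
  [[0,0,-2],0,1],
  [[0,0,-4],0,1],
  [[0,0,-6],0,1],
  [[0,0,-7.5],0,1],
  [[0,0,-8.5],0,1],
  [[0,0,-9],0,1],
  [[0,0,-9.3],0,1],
  [[0,0,-9.4],0,1],
  [[0,0,-9.4],0,1],
  [[0,0,-9.4],0,1],
  [[0,0,-9.4],0,1],
])

```text
clock: 40.22
tool_pos: [0.5253, 0.0747, 0.0828]
orientation: [-179.9, 0.0, -95.4]
force: [0.3, -0.6, -3.5]
opening: 0.0652
gripper_force: 30.0
```

Call:
apply_moves([
  [[0,0,-0.1],0,1],
  [[0,0,-0.2],0,1],
  [[0,0,-0.22],0,1],
  [[0,0,-0.22],0,1],
  [[0,0,-0.22],0,1],
])

```text
clock: 40.63
tool_pos: [0.5251, 0.0746, 0.0802]
orientation: [-180.0, 0.0, -95.4]
force: [-0.2, 0.0, 0.8]
opening: 0.0656
gripper_force: 30.0
```

Call:
apply_moves([
  [[0,0,0],0,0],
  [[0,0,0],0,0],
  [[0,0,0],0,0],
  [[0,0,0],0,0],
  [[0,0,0],0,0],
  [[0,0,0],0,0],
  [[0,0,0],0,0],
  [[0,0,0],0,0],
  [[0,0,2],0,0],
  [[0,0,5],0,0],
  [[0,0,9],0,0],
  [[0,0,13],0,0],
  [[0,0,17],0,0],
  [[0,0,21],0,0],
  [[0,2.6,24.3],0,0],
  [[0,5.2,24.3],0,0],
  [[0,5.2,24.3],0,0],
  [[0,5.2,24.3],0,0],
  [[0,5.2,24.3],0,0],
])

```text
clock: 42.22
tool_pos: [0.5246, 0.1264, 0.3225]
orientation: [180.0, -0.0, -95.4]
force: [-0.5, 0.1, 0.3]
opening: 0.0879
gripper_force: 0.0
```

```bash
python3 - <<'E'
from h import *
w=snap("wrist");save(w,"w7.png",box=(100,20,420,260),s=2.5)
np.save("w7.npy",np.array([w],dtype=object),allow_pickle=True);print(ctrl.get_obs()["tool_pos"])
E
```

```text
[0.52455126 0.12602507 0.32234897]
```

View pics/w7.png

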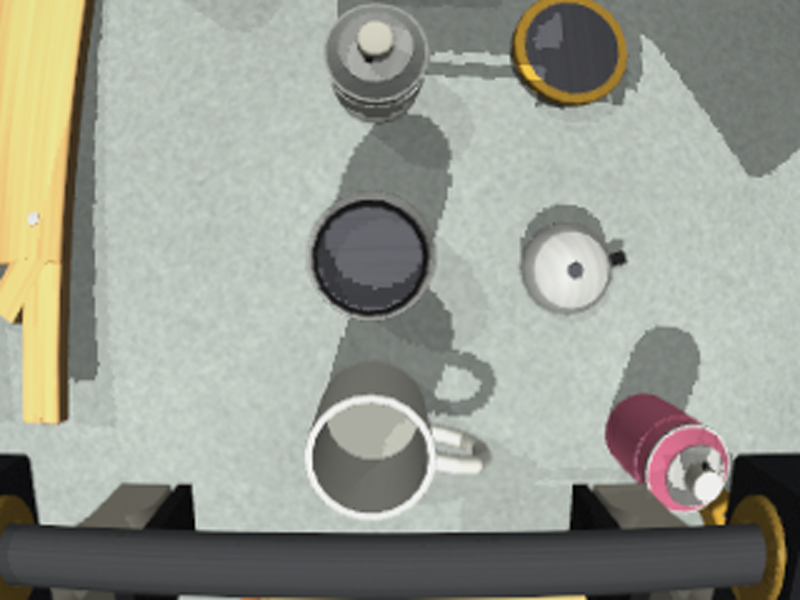

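The flask (371,258) and the spray (376,40) are back within about 1 mm of where they stood. The mug, bell and tin haven't moved, and the arm is clear.

```bash
python3 -c "
from plant import ctrl
print(ctrl.close_job())"
```

```text
the job is handed in; nothing more can be done
None
```

The brush lies flat, bristles down, in its bin; the flask and spray are back within about 1 mm of where they stood, nothing else was touched, and the job was handed in at about 42 s.

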